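# Cap a pantry jar on the pedal press

## Robot

A 6-joint arm with a two-finger parallel gripper is mounted at the origin on the work surface. World frame = base frame: x ahead of the robot, y to its left, z up, the work surface at z = 0. Lengths are in m, angles in rad, forces in N, time in s.
With the tool pointing down it reaches from about 0.425 to 0.95 m from the base axis. Payload 3.5 kg.
Tool frame: the origin (TCP) lies midway between the tips of the shut fingers; the grasp point (between the pads) lies 19 mm behind it; z points along the fingers, y is the line along which they close (so a half turn about z gives the same grasp; the last joint's range is limited). The gripper opens to 85 mm and grips with 20 to 120 N. Pads are 22 mm wide; open, the fingers measure 114 mm over their backs; the gripper's body (76 mm by 85 mm) begins 54 mm behind the grasp point. The pads swing forward as they close: fully open they stand 13 mm farther back than shut.
Start: joints at [1.034, 0.286, 1.577, -0, 1.279, -0.15], TCP at [0.255, 0.625, 0.231] pointing down, gripper open.
Joint ranges: [-2.77, 2.77], [-0.9, 2.22], [0.21, 2.48], [-1.53, 4.67], [0.24, 2.81], [-2.84, 2.84]. Speed limits (rad/s): [2.79, 2.79, 3.14, 3.14, 3.14, 3.14].

## Interface

Orientations are given as a unit quaternion [x, y, z, w].
In Python, from plant import ctrl gives the robot as it stands. The module is installed in compiled form; this text tells all that it offers.
- The arm moves only by the shell command python3 -m inch 'ROWS' [FORCE]. ROWS is JSON, a list of rows, each a list of 5 numbers: the closure, from 0 (fully open) to 1 (shut), then the shift along the tool's x, y, z in m, then the turn about the tool's z in degrees. A call has 1 to 5 rows; each row is the pose to reach, as a shift and turn from the pose commanded when the call began, along the tool's axes at that moment; what a row does not reach only later rows make up. A row lasts 1/12 s, in which the tool goes at most 41.7 mm and 7.16 degrees, less where a joint would pass 70% of its speed; a pose out of reach is approached as far as the arm can. A call with a gripper value outside its range is refused whole. The fingers move at their own pace and stop on an object; FORCE is the grip in N (left out, the last holds). Time passes only in rows, so rows that repeat a pose let the fingers close. It gives the time, the measured TCP pose, the force, the opening and the grip force at its end, in the units of the state.
- ctrl.get_state(): the state, without advancing time (a new reading comes with each control period).
- ctrl.read_camera(name): name is "scene" or "side" or "wrist"; returns a dict with "pixels" (480x640x3 uint8, red, green, blue), "depth" (480x640 float32, m along the optical axis (not along the pixel's ray), 0 where there is no reading), "fx", "fy", "cx", "cy" (pixels), "xyz" and "rotation" of the camera in the world; the wrist camera has in their place "mount" (4x4, takes a point from camera to tool coordinates, whose origin is the TCP and whose axes are the flange's). Camera axes: x right, y down, z forward; pixel columns grow to the right and rows downward; lengths in m; the calibration is good to about 2 mm. A picture is of the moment at which its call begins: read the wrist's pose just before it.
- ctrl.sign_off(): hands the job in; it is judged then, once.
Trained networks look in a picture, given as the dict that the camera call returned (one of the last four; its "shot" number tells which), for a name from the list of things; names that differ only in an ending like _2 or _b are one class to them, and where a whole thing is asked for, a point or a joint stands for the part that bears it (a point fixed in the world has none). Each returns a list of dicts, best first, with "score" (0 to 1); they miss things now and then, are a little off and sometimes report something else, mostly with a low value. They report only what shows in the picture. A call takes as long as a camera call.
- ctrl.spot_in(query, picture): "at" ([column, row] in pixels, amid what is visible of it).
- ctrl.tip_of(query, picture): "at" ([column, row] in pixels: a listed point, or the origin of a listed thing).
The state is a dict: "time": time; "qpos": joint angles; "dq": joint speeds; "joint_efforts": joint torques, N m; "eef_pos": TCP position; "tcp_rot": TCP orientation; "contact_force": force on the tool from outside, world axes, zero at the start; "wrist_torque": the same for the moment, N m; "opening": opening from 0.0 (shut) to 1.0 (fully open); "finger_force": force on a finger pad.
Only numpy, scipy, OpenCV 4.12 (cv2) and the standard library are available. Lean on these libraries where they do the work, as an engineer would, in place of code of your own. Each camera call takes 0.05 s, during which the arm holds its last target. There are 200 camera calls.

## Task

Snap the loose blue lid onto its white jar with the capping press. First turn the press's selector knob to the blue mark, then take the jar by its white body, keep it upright and set it down in the square recess of the carriage, and let go; then slide the carriage by its orange grip all the way home under the ram, and finally press the red pedal fully down to its stop so that the lid is pushed home, and let the pedal come back up. Leave the capped jar under the ram, and do not disturb the green-lidded jar, the food can or the brass tin.

Things in the scene. Friction and masses are not known exactly. Their poses are not given: they have to be found in the camera images.
- press: Grey capping press, fixed; place and yaw vary. Origin under its middle. Base x -50 to 50, y -175 to 205, 20 mm high. Column at y -145, head above x -26 to 26, y -155 to -25, z 166 to 212 mm (rod to 225). Black ram foot, 44 mm wide, over x 0, y -60, underside z 128 mm; drops 21.5 mm at full pedal. Pedal and selector panel (y 110) on its -x side; carriage slides along y.
- dial (a joint): Black selector knob, rad, 0 to 2.1, growing clockwise seen from above. Four positions at coloured dots on the grey panel: 0 red, 0.7 yellow, 1.4 blue, 2.1 green; starts somewhere between 0 and 0.75. The white line on it points at the chosen dot: at 0 towards the press's -x, at 1.4 nearly its +y. Stiff (0.04 N m): it stays where it is left.
- dial_grip (a point): Point on the knob's upright axis at the height to grip, 57 mm above the counter. Grip: upright bar 42 mm long, 14 mm thick, top 64 mm above the counter. It lies along the press's x at knob angle 0 and turns with the knob (the bar is this point's x axis).
- jar: White stoneware jar, round, 56 mm across, body 68 mm high, 0.25 kg (varies); origin at the centre of its underside, z up. The blue lid is on top; with it the jar is 83 mm high until capped and 77 mm after.
- lid (a joint): How far the blue lid (50 mm across, 14 mm thick) is pushed onto the jar, m: 0 standing 6 mm proud, 0.006 fully home. It sits tight: takes about 6 N to push and stays where it is.
- nest (a point): Centre of the floor of the carriage's square recess, 29 mm above the counter; moves with the carriage. The recess is 64 mm square with a lip 6 mm high and 8 mm thick; the jar stands in it.
- carriage (a joint): Aluminium carriage, m: 0 at the loading end (the press's +y), 0.13 home against its end stop under the ram (the press's -y). It starts between 0 and 0.02. Friction about 2 N; stays where it is left.
- carriage_handle (a point): Centre of the orange upright grip on the carriage, 57 mm above the counter, 125 mm from the nest on the press's +y side. 30 mm (press x) by 12 mm (press y), top 70 mm above the counter; can be pinched from above (nothing beside it higher than 29 mm) or pushed.
- under_ram (a point): Point under the ram's axis, 29 mm above the counter; the nest comes here when the carriage is home.
- pedal (a joint): Red hinged pedal, rad: 0 up at rest, 0.3 fully down at its stop; a spring returns it. Hinge along the press's y at its x -50, y -30, z 45 mm. The pedal is 70 mm wide (y), 6 mm thick, reaches 105 mm from the hinge to the press's -x, sloping up 0.15 rad at rest and down 0.15 rad at the stop.
- pedal_pad (a point): Centre of the pedal's tread, on its upper surface, 80 mm from the hinge; 60 mm above the counter at rest, about 37 mm when fully down. Pressed here it needs about 5 N at first and about 15 N at the stop with a jar under the ram.
- jar_green: Bystander: the same kind of jar, already capped, with a green lid, 77 mm high, 56 mm across. Origin under its centre. Leave it.
- can: Bystander: food can with red label, 66 mm across, 85 mm high. Origin under its centre. Leave it.
- tin: Bystander: low brass tin, 60 mm across, 45 mm high. Origin under its centre. Leave it.

How it is judged:
On the way, in this order (a step that is already met when the one before it is completed fails the run):
1. selector knob at the blue mark (within 0.15 rad), while the jar is not yet in the carriage (value of joint dial between 1.25 and 1.55 rad and horizontal distance between jar and nest above 0.05 m), for 0.2 s.
2. jar stands upright in the recess of the carriage, let go, lid not yet pushed down (horizontal distance between jar and nest below 0.008 m and z of jar in the frame of nest below 0.003 m and angle between jar's own z axis and vertical below 0.1 rad and contact force between jar and the fingers below 0.1 N and value of joint lid below 0.002 m), for 0.2 s.
3. carriage home under the ram (within 5 mm) with the jar in it, lid not yet pushed down (value of joint carriage above 0.125 m and horizontal distance between jar and under_ram below 0.012 m and value of joint lid below 0.002 m), for 0.2 s.
4. pedal fully down at its stop and the lid pushed home by the ram (value of joint pedal above 0.285 rad and value of joint lid above 0.0042 m and value of joint carriage above 0.123 m), for 0.1 s.
At the end, for the whole second after the job is handed in: The blue lid is pushed down by more than 4.2 mm of its 6 mm; the jar stands upright and still in the carriage's recess, within 14 mm of the point under the ram; the carriage is home within 7 mm; the selector is at blue within 0.15 rad; the pedal is back up (below 0.04 rad) (value of joint lid above 0.0042 m and value of joint pedal below 0.04 rad and value of joint carriage above 0.123 m and value of joint dial between 1.25 and 1.55 rad and horizontal distance between jar and under_ram below 0.014 m and z of jar in the frame of nest below 0.003 m and angle between jar's own z axis and vertical below 0.1 rad and linear speed of jar below 0.02 m/s); the robot touches nothing.
It fails at once if the jar tipped by more than 0.5 rad (angle between jar's own z axis and vertical above 0.5 rad).
It fails at once if the green-lidded jar, the can or the tin moved by more than 30 mm (distance of any of jar_green, can, tin from where it was at the start of the episode above 0.03 m).
It fails at once if the lid pushed on before the carriage is home (value of joint lid above 0.003 m and value of joint carriage below 0.12 m).
It also fails if it takes over 72 s, if anything falls off the work surface, if the arm or the gripper's body presses on something with over 40 N, if the wrist force passes 120 N, or if a joint passes its speed limit or range.

## Working session

There is one attempt and no reset: what is moved stays moved. The work goes in short steps, Python scripts to look and compute and a shell command to move; the robot and the scene stay as the last step left them, time stands still between calls to the robot, and variables do not carry over. Pictures are saved under pics/ and viewed, at most 10 in all, crops included, and the job is handed in when it is done.

```bash
mkdir -p pics
cat > h.py <<'E'
import numpy as np, cv2
from scipy.spatial.transform import Rotation as R
from plant import ctrl
def shot(n):
    s=ctrl.get_state(); p=ctrl.read_camera(n)
    if n=="wrist":
        T=np.eye(4);T[:3,:3]=R.from_quat(s["tcp_rot"]).as_matrix();T[:3,3]=s["eef_pos"]
        M=T@np.array(p["mount"]); p["_R"],p["_t"]=M[:3,:3],M[:3,3]
    else:
        r=np.array(p["rotation"]); p["_R"]=r if r.shape==(3,3) else R.from_quat(r).as_matrix(); p["_t"]=np.array(p["xyz"])
    return p
def ray(p,at): return p["_R"]@np.array([(at[0]-p["cx"])/p["fx"],(at[1]-p["cy"])/p["fy"],1])
def dep(p,at):
    c,r=int(round(at[0])),int(round(at[1])); w=p["depth"][max(r-2,0):r+3,max(c-2,0):c+3]; w=w[w>0]
    return p["_t"]+ray(p,at)*np.median(w) if w.size else np.full(3,np.nan)
def atz(p,at,z): d=ray(p,at); return p["_t"]+d*(z-p["_t"][2])/d[2]
def proj(p,X):
    c=p["_R"].T@(np.array(X)-p["_t"]); return [p["cx"]+p["fx"]*c[0]/c[2],p["cy"]+p["fy"]*c[1]/c[2]]
def tri(obs):
    A=np.zeros((3,3));b=np.zeros(3)
    for p,at in obs:
        d=ray(p,at);d/=np.linalg.norm(d);P=np.eye(3)-np.outer(d,d);A+=P;b+=P@p["_t"]
    return np.linalg.solve(A,b)
def save(p,n): cv2.imwrite("pics/"+n,p["pixels"][:,:,::-1])
E
cat > a.py <<'E'
from h import *
np.set_printoptions(precision=3,suppress=True)
S={n:shot(n) for n in("scene","side")}
for n in S: save(S[n],n+"0.png")
for q in ["jar","jar_green","can","tin","dial_grip","nest","carriage_handle","under_ram","pedal_pad","press"]:
    o=[]
    for n,p in S.items():
        t=ctrl.tip_of(q,p)
        for k in t[:2]: print(q,n,np.round(k["at"]),round(k["score"],2),dep(p,k["at"]))
        if t:o.append((p,t[0]["at"]))
    if len(o)==2: print("   tri",tri(o))
s=ctrl.get_state();print(s["eef_pos"],s["tcp_rot"],s["time"],[S[n]["_t"] for n in S])
E
python3 a.py
```

```text
jar scene [459. 284.] 0.81 [0.476 0.35  0.026]
jar side [466. 381.] 0.61 [ 0.527 -0.397  0.026]
jar side [246. 208.] 0.56 [0.436 0.328 0.008]
   tri [ 0.586  0.059 -0.095]
jar_green scene [233. 201.] 0.93 [ 0.392 -0.295  0.034]
jar_green side [346. 386.] 0.76 [ 0.352 -0.327  0.032]
   tri [ 0.363 -0.312  0.012]
can scene [179. 234.] 0.69 [ 0.57  -0.351  0.031]
can side [324. 193.] 0.71 [0.598 0.216 0.061]
   tri [ 0.563 -0.161  0.187]
tin scene [410. 235.] 0.83 [0.331 0.195 0.015]
tin side [210. 250.] 0.57 [0.292 0.164 0.015]
   tri [ 0.301  0.191 -0.005]
dial_grip scene [380. 257.] 0.5 [0.492 0.164 0.059]
dial_grip side [296. 212.] 0.62 [0.495 0.156 0.064]
   tri [0.496 0.164 0.061]
nest scene [341. 282.] 0.93 [0.576 0.098 0.029]
nest side [340. 227.] 0.72 [0.581 0.106 0.028]
nest side [465. 380.] 0.41 [ 0.525 -0.395  0.027]
   tri [0.578 0.099 0.032]
carriage_handle scene [391. 295.] 0.66 [0.606 0.226 0.064]
carriage_handle side [323. 194.] 0.59 [0.594 0.218 0.058]
   tri [0.597 0.223 0.055]
under_ram scene [292. 267.] 0.76 [ 0.562 -0.034  0.021]
under_ram side [367. 254.] 0.93 [ 0.529 -0.093  0.084]
   tri [ 0.573 -0.027  0.033]
pedal_pad scene [332. 230.] 0.66 [0.442 0.022 0.061]
pedal_pad side [300. 244.] 0.62 [0.447 0.035 0.06 ]
   tri [0.444 0.025 0.065]
press scene [317. 283.] 0.67 [0.59  0.043 0.021]
press side [348. 253.] 0.69 [ 0.524 -0.032  0.054]
   tri [0.568 0.036 0.   ]
[0.255 0.625 0.231] [ 0.192  0.981 -0.     0.   ] 1.1 [array([1.38 , 0.401, 0.867]), array([ 0.036, -0.846,  0.663])]
```

View pics/scene0.png

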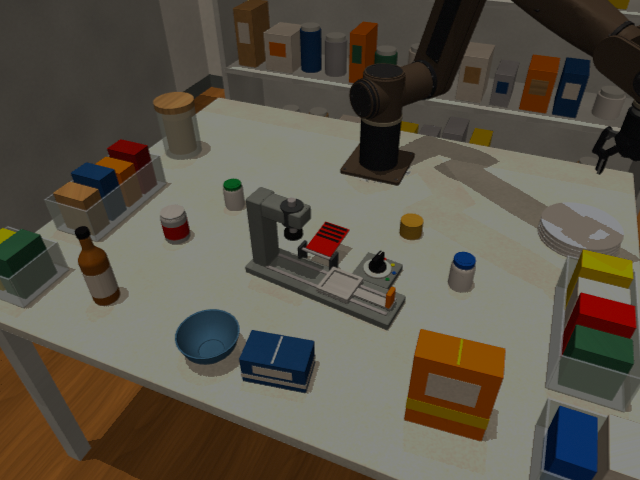

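View pics/side0.png

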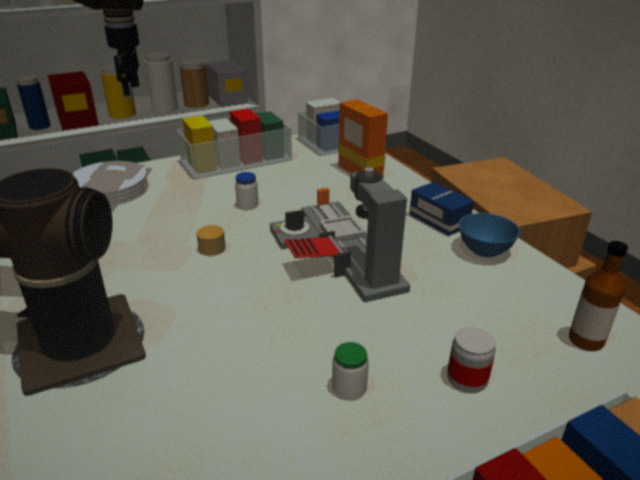

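The scene view shows the blue-lidded jar at about (461,271), the dial at (378,262), the orange grip at (391,297) and the pedal at (328,240). In the side view the jar is at (246,190). The network's first jar hit in the side view was actually the can, at (466,381).

```bash
cat >> h.py <<'E'
np.set_printoptions(precision=3,suppress=True)
def go(x,y,z,yang=None):
    "shift in tool axes to bring the TCP to x,y,z, and the turn (deg) bringing tool y to world angle yang (mod 180)"
    s=ctrl.get_state(); M=R.from_quat(s["tcp_rot"]).as_matrix()
    a=np.degrees(np.arctan2(M[1,1],M[0,1])); t=0 if yang is None else (a-yang+90)%180-90
    print("shift mm",np.round(1000*M.T@(np.array([x,y,z])-s["eef_pos"]),1),"turn",round(t,1),"yang",round(a,1),"q",np.round(s["qpos"],2),"t",round(s["time"],2),"tilt",M[:,2])
E
python3 - <<'E'
from h import *
S={n:shot(n) for n in("scene","side","wrist")}
print(tri([(S["scene"],[459,284]),(S["side"],[246,208])]),atz(S["scene"],[461,262],.083),atz(S["side"],[246,178],.083))
w=S["wrist"];print(np.array(w["mount"]),w["fx"])
go(.46,.19,.30,60)
E
```

```text
[ 0.443  0.348 -0.005] [0.465 0.344 0.083] [0.445 0.337 0.083]
[[-0.    -0.959 -0.283  0.071]
 [ 1.    -0.    -0.001  0.   ]
 [ 0.001 -0.283  0.959 -0.142]
 [ 0.     0.     0.     1.   ]] 360.6474787238109
shift mm [-354.4 -325.5  -68.7] turn 7.8 yang 67.8 q [ 1.03  0.29  1.58 -0.    1.28 -0.15] t 1.25 tilt [ 0.  0. -1.]
```

```bash
python3 -m inch '[[0,-0.13,-0.12,-0.025,4],[0,-0.13,-0.12,-0.025,8],[0,-0.13,-0.12,-0.025,8],[0,-0.13,-0.12,-0.025,8],[0,-0.13,-0.12,-0.025,8]]'
python3 - <<'E'
from h import *
go(.46,.19,.30,60)
E
```

```text
time: 1.67
eef_pos: [0.3317, 0.4615, 0.2575]
tcp_rot: [0.262, 0.965, -0.0, 0.001]
contact_force: [0.2, 0.8, -0.4]
opening: 0.999
finger_force: 0.0
shift mm [-247.9 -169.5  -42.1] turn -0.3 yang 59.7 q [ 0.77  0.03  1.82 -0.    1.29 -0.27] t 1.67 tilt [ 0.002 -0.001 -1.   ]
```

```bash
python3 -m inch '[[0,-0.14,-0.095,-0.02,0],[0,-0.14,-0.095,-0.02,0],[0,-0.14,-0.095,-0.02,0],[0,-0.14,-0.095,-0.02,0],[0,-0.14,-0.095,-0.02,0]]'; python3 -m inch '[[0,-0.11,-0.075,-0.02,0],[0,-0.11,-0.075,-0.02,0],[0,-0.11,-0.075,-0.02,0],[0,-0.11,-0.075,-0.02,0],[0,-0.11,-0.075,-0.02,0]]'
cat > w.py <<'E'
import sys
from h import *
p=shot("wrist"); save(p,sys.argv[1])
for q in sys.argv[2:]:
    q,z=q.split("=")
    for k in ctrl.tip_of(q,p)[:1]: print(q,np.round(k["at"]),round(k["score"],2),"dep",dep(p,k["at"]),"atz",atz(p,k["at"],float(z)))
go(.46,.19,.30,60)
E
python3 w.py w1.png dial_grip=.057 jar=0 nest=.029 carriage_handle=.057 under_ram=.029 pedal_pad=.06
```

```text
time: 2.08
eef_pos: [0.4058, 0.3083, 0.2777]
tcp_rot: [0.263, 0.965, -0.0, 0.002]
contact_force: [-1.1, 0.2, 0.1]
opening: 1.004
finger_force: 0.0
time: 2.5
eef_pos: [0.4617, 0.1908, 0.2971]
tcp_rot: [0.262, 0.965, 0.0, 0.001]
contact_force: [-0.1, 0.7, -0.7]
opening: 0.995
finger_force: 0.0
dial_grip [310. 232.] 0.84 dep [0.489 0.162 0.063] atz [0.49  0.16  0.057]
jar [430. 105.] 0.83 dep [0.436 0.328 0.075] atz [0.443 0.348 0.   ]
nest [301. 310.] 0.88 dep [0.578 0.094 0.029] atz [0.578 0.094 0.029]
carriage_handle [402. 283.] 0.77 dep [0.589 0.222 0.07 ] atz [0.596 0.221 0.057]
under_ram [221. 346.] 0.89 dep [ 0.574 -0.029  0.021] atz [ 0.571 -0.024  0.029]
pedal_pad [182. 260.] 0.7 dep [0.445 0.021 0.06 ] atz [0.445 0.021 0.06 ]
shift mm [-2. -3. -4.] turn -0.0 yang 60.0 q [ 0.19 -0.16  1.92  0.    1.37 -0.85] t 2.85 tilt [-0.001  0.    -1.   ]
```

View pics/w1.png

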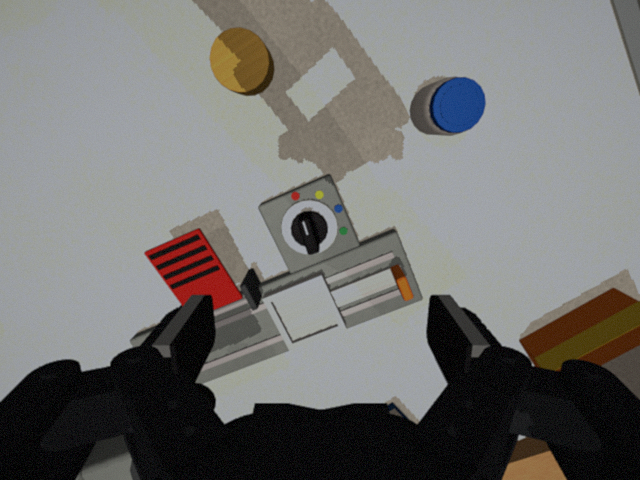

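The wrist view shows the dial at (310,232) with its bar about upright in the picture. The dots are red (295,196), yellow (319,194), blue (338,208) and green (343,231). The jar lid is at (458,104), the recess at (307,308) and the orange grip at (402,283).

```bash
cat > d.py <<'E'
from h import *
p=shot("wrist"); im=p["pixels"].astype(int)
c=proj(p,[.49,.161,.06])
v,u=np.mgrid[0:480,0:640]
X=np.stack([(u-p["cx"])/p["fx"],(v-p["cy"])/p["fy"],np.ones(u.shape)],-1)*p["depth"][...,None]
W=X@p["_R"].T+p["_t"]
m=(np.hypot(u-c[0],v-c[1])<40)&(W[...,2]>.058)&(W[...,2]<.07)
P=W[m][:,:2]; print(len(P),"z",np.percentile(W[m][:,2],[5,50,95]),"c",P.mean(0))
r=cv2.minAreaRect((P*1000).astype(np.float32)); print("rect",r)
vt=np.linalg.svd(P-P.mean(0),full_matrices=False)[2][0]; print("bar ang",np.degrees(np.arctan2(vt[1],vt[0]))%180)
# carriage yaw: points on base plate z .015-.024, and handle
h=(abs(W[...,2]-.07)<.004)&(np.hypot(W[...,0]-.593,W[...,1]-.222)<.03)
print("handle",cv2.minAreaRect((W[h][:,:2]*1000).astype(np.float32)),W[h].mean(0))
b=(abs(W[...,2]-.020)<.003)&(abs(W[...,0]-.58)<.09)&(abs(W[...,1]-.05)<.25)
print("base",cv2.minAreaRect((W[b][:,:2]*1000).astype(np.float32)))
for z in(.0,.03):pass
l=(W[...,2]>.078)&(W[...,2]<.088)&(np.hypot(W[...,0]-.44,W[...,1]-.335)<.05)
print("lid",cv2.minEnclosingCircle((W[l][:,:2]*1000).astype(np.float32)),np.median(W[l],0))
cv2.imwrite("pics/dz.png",cv2.resize(p["pixels"][170:300,240:400,::-1],None,fx=4,fy=4))
go(.49,.161,.15,60)
E
python3 d.py
```

```text
464 z [0.061 0.064 0.065] c [0.491 0.158]
rect ((492.2270812988281, 157.31407165527344), (13.857060432434082, 41.87786102294922), 76.61615753173828)
bar ang 167.0040914211433
handle ((597.9896240234375, 220.30831909179688), (11.97155475616455, 30.244123458862305), 82.880615234375) [0.597 0.22  0.069]
base ((550.9381103515625, 54.40696716308594), (379.07769775390625, 154.82772827148438), 83.40582275390625)
lid ((448.6386413574219, 348.0406494140625), 24.862289428710938) [0.448 0.348 0.083]
shift mm [-42.4 -13.  146. ] turn -0.0 yang 60.0 q [ 0.19 -0.16  1.92  0.    1.37 -0.85] t 2.9 tilt [-0.001  0.    -1.   ]
```

View pics/dz.png

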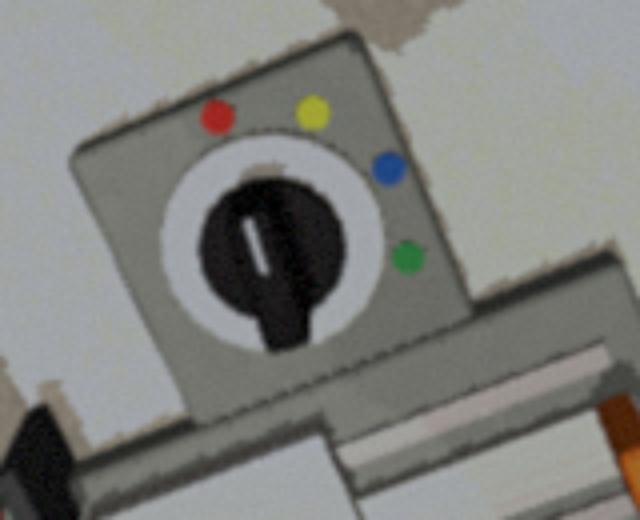

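The crop shows the knob's white line pointing just clockwise of red. With the press yawed about −7°, the dial reads about 0.11 rad, so it needs a turn of about +74°.

```bash
python3 -m inch '[[0.5,-0.0455,-0.013,0.1,-7],[0.5,-0.0455,-0.013,0.16,-14],[0.5,-0.0455,-0.013,0.18,-17],[0.5,-0.0455,-0.013,0.18,-17],[0.5,-0.0455,-0.013,0.18,-17]]' 40; python3 -c "
from h import *
go(.492,.1575,.040,76.8)"
```

```text
time: 3.32
eef_pos: [0.4901, 0.158, 0.1108]
tcp_rot: [0.114, 0.993, -0.001, -0.004]
contact_force: [-0.5, 0.2, -1.0]
opening: 0.499
finger_force: 0.0
shift mm [-2.4  0.2 70.8] turn 0.1 yang 76.9 q [ 0.11  0.07  2.06 -0.    1.02 -1.23] t 3.32 tilt [-0.008 -0.001 -1.   ]
```

```bash
python3 -m inch '[[0.5,-0.002,0,0.03,0],[0.5,-0.002,0,0.055,0],[0.5,-0.002,0,0.071,0],[0.5,-0.002,0,0.071,0],[0.8,-0.002,0,0.071,0]]' 40; python3 -m inch '[[1,0,0,0,0],[1,0,0,0,0],[1,0,0,0,0],[1,0,0,0,0]]' 40;  python3 -c "
from h import *
go(.492,.1575,.040,76.8)"
```

```text
time: 3.73
eef_pos: [0.4944, 0.1582, 0.0446]
tcp_rot: [0.114, 0.993, -0.0, -0.001]
contact_force: [0.5, -0.5, 0.0]
opening: 0.371
finger_force: 0.0
time: 4.07
eef_pos: [0.4961, 0.1571, 0.0471]
tcp_rot: [0.114, 0.993, -0.001, 0.001]
contact_force: [-1.3, -5.2, 1.7]
opening: 0.151
finger_force: 43.2
shift mm [ 4.1 -0.5  7.1] turn 0.1 yang 76.9 q [ 0.11  0.18  2.08 -0.    0.88 -1.23] t 4.07 tilt [ 0.002 -0.002 -1.   ]
```

```bash
python3 -m inch '[[0.6,0,0,0,0],[0.6,0,0,0,0],[0.6,0,0,0,0]]' 40;  python3 -c "
from h import *
go(.492,.1575,.040,76.8)"
```

```text
time: 4.32
eef_pos: [0.4961, 0.1582, 0.0464]
tcp_rot: [0.115, 0.993, 0.001, 0.001]
contact_force: [0.9, -0.4, -0.9]
opening: 0.398
finger_force: 0.0
shift mm [ 3.8 -1.7  6.4] turn 0.0 yang 76.8 q [ 0.11  0.19  2.08  0.    0.88 -1.23] t 4.32 tilt [ 0.002  0.001 -1.   ]
```

```bash
python3 -m inch '[[0.6,0.004,-0.0015,0.006,0],[0.6,0.004,-0.0015,0.006,0],[1,0.004,-0.0015,0.006,0],[1,0.004,-0.0015,0.006,0],[1,0.004,-0.0015,0.006,0]]' 60; python3 -m inch '[[1,0,0,0,0],[1,0,0,0,0]]' 60;  python3 -c "
from h import *
go(.492,.1575,.040,76.8)"
```

```text
time: 4.73
eef_pos: [0.4907, 0.1579, 0.0392]
tcp_rot: [0.115, 0.993, 0.001, -0.0]
contact_force: [-0.4, 3.4, -0.2]
opening: 0.149
finger_force: 60.1
time: 4.9
eef_pos: [0.4907, 0.1579, 0.0392]
tcp_rot: [0.115, 0.993, 0.001, -0.0]
contact_force: [-0.8, 4.7, -0.2]
opening: 0.154
finger_force: 60.1
shift mm [-1.3 -0.  -0.8] turn 0.0 yang 76.8 q [ 0.11  0.19  2.09  0.    0.87 -1.23] t 4.9 tilt [-0.001  0.001 -1.   ]
```

Now I'll turn by 74°.

```bash
python3 -m inch '[[1,0,0,0,7],[1,0,0,0,14],[1,0,0,0,21],[1,0,0,0,28],[1,0,0,0,35]]'; python3 -m inch '[[1,0,0,0,7],[1,0,0,0,14],[1,0,0,0,21],[1,0,0,0,28],[1,0,0,0,35]]';python3 -m inch '[[1,0,0,0,4],[1,0,0,0,4],[1,0,0,0,4]]'; python3 -c "
from h import *
go(.492,.1575,.040,2.9)"
```

```text
time: 5.32
eef_pos: [0.4908, 0.1581, 0.0392]
tcp_rot: [0.411, 0.912, 0.001, -0.0]
contact_force: [-0.3, 5.8, -0.3]
opening: 0.152
finger_force: 60.1
time: 5.73
eef_pos: [0.491, 0.1582, 0.0392]
tcp_rot: [0.666, 0.746, 0.001, -0.001]
contact_force: [0.9, 5.0, -2.8]
opening: 0.152
finger_force: 60.0
time: 5.98
eef_pos: [0.491, 0.1582, 0.0393]
tcp_rot: [0.69, 0.724, 0.001, -0.001]
contact_force: [1.0, 4.7, -2.3]
opening: 0.152
finger_force: 60.0
shift mm [-0.8  0.9 -0.7] turn -0.1 yang 2.8 q [0.11 0.19 2.09 0.   0.86 0.06] t 5.98 tilt [ 0.     0.002 -1.   ]
```

```bash
python3 -m inch '[[0.5,0,0,0,0],[0.5,0,0,0,0],[0.5,0,0,0,0]]'; python3 -m inch '[[0.5,0,0,-0.04,0],[0.5,0,0,-0.08,0],[0.3,0.04,0,-0.12,0],[0,0.08,0,-0.16,0],[0,0.08,0,-0.16,0]]'; sed -i 's/^c=proj.*/c=proj(p,[.492,.1575,.06])/' d.py; python3 d.py
```

```text
time: 6.23
eef_pos: [0.4913, 0.1568, 0.0395]
tcp_rot: [0.689, 0.725, -0.0, 0.0]
contact_force: [0.6, 0.7, 0.0]
opening: 0.502
finger_force: 0.0
time: 6.65
eef_pos: [0.4882, 0.2384, 0.2032]
tcp_rot: [0.69, 0.724, 0.002, 0.001]
contact_force: [0.3, 0.4, -0.2]
opening: 0.898
finger_force: 0.0
699 z [0.061 0.064 0.065] c [0.492 0.159]
rect ((492.11309814453125, 157.65855407714844), (13.325164794921875, 42.07036209106445), 2.4458346366882324)
bar ang 92.69922377185918
handle ((597.6925659179688, 220.6071014404297), (12.119677543640137, 29.629728317260742), 83.12979125976562) [0.597 0.221 0.069]
base ((558.5914916992188, 128.65567016601562), (231.16905212402344, 154.53565979003906), 82.77261352539062)
lid ((448.63861083984375, 348.534912109375), 25.08392333984375) [0.449 0.349 0.083]
shift mm [-80.9  -4.8  57.2] turn -57.1 yang 2.9 q [0.27 0.02 1.92 0.   1.19 0.22] t 6.7 tilt [ 0.012  0.005 -1.   ]
```

```bash
cat > n.py <<'E'
from h import *
p=shot("wrist")
v,u=np.mgrid[0:480,0:640]
X=np.stack([(u-p["cx"])/p["fx"],(v-p["cy"])/p["fy"],np.ones(u.shape)],-1)*p["depth"][...,None]
W=X@p["_R"].T+p["_t"]
a=np.radians(83.0); y=np.array([np.cos(a),np.sin(a)]); x=np.array([y[1],-y[0]])
c=np.array([.581,.096]); D=W[...,:2]-c; ex,ey=D@x,D@y; z=W[...,2]
for nm,e,o in(("x",ex,ey),("y",ey,ex)):
    print(nm,[(int(k*1000),int(1000*np.median(z[(abs(o)<.02)&(abs(e-k)<.001)])) if ((abs(o)<.02)&(abs(e-k)<.001)).any() else None) for k in np.arange(-.046,.047,.002)])
print(ctrl.tip_of("nest",p)[:1])
go(.4486,.348,.16,83)
E
python3 n.py
```

```text
x [(-46, 19), (-44, 19), (-41, 20), (-39, 19), (-37, 27), (-35, 35), (-33, 35), (-31, 35), (-29, 34), (-27, 29), (-25, 29), (-23, 29), (-21, 29), (-19, 29), (-17, 28), (-15, 28), (-13, 28), (-11, 28), (-9, 29), (-7, 29), (-5, 29), (-3, 29), (-1, 29), (0, 28), (2, 29), (4, 29), (6, 29), (8, 29), (10, 29), (12, 29), (14, 28), (16, 29), (18, 29), (20, 29), (22, 29), (24, 29), (26, 29), (28, 29), (30, 29), (32, 29), (34, 32), (36, 35), (38, 35), (40, 35), (42, 34), (44, None), (46, None)]
y [(-46, None), (-44, None), (-41, None), (-39, 34), (-37, 35), (-35, 35), (-33, 35), (-31, 32), (-29, 29), (-27, 29), (-25, 29), (-23, 29), (-21, 29), (-19, 29), (-17, 29), (-15, 29), (-13, 28), (-11, 28), (-9, 29), (-7, 29), (-5, 29), (-3, 29), (-1, 29), (0, 28), (2, 29), (4, 28), (6, 29), (8, 29), (10, 28), (12, 28), (14, 28), (16, 28), (18, 29), (20, 29), (22, 29), (24, 29), (26, 29), (28, 29), (30, 29), (32, 34), (34, 35), (36, 34), (38, 35), (40, 31), (42, 27), (44, 27), (46, 27)]
[]
shift mm [111.7 -34.2  41.8] turn -80.0 yang 3.0 q [ 0.27  0.02  1.93 -0.    1.18  0.22] t 6.8 tilt [ 0.005  0.001 -1.   ]
```

```bash
python3 -m inch '[[0,0.04,-0.011,0,-7],[0,0.08,-0.023,0.02,-14],[0,0.112,-0.034,0.04,-21],[0,0.112,-0.034,0.04,-28],[0,0.112,-0.034,0.04,-35]]' 40; python3 -m inch '[[0,0,0,0,-7],[0,0,0,0,-14],[0,0,0,0,-21],[0,0,0,0,-28],[0,0,0,0,-35]]';python3 -m inch '[[0,0,0,0,-7],[0,0,0,0,-10],[0,0,0,0,-10],[0,0,0,0,-10]]'; python3 -c "
from h import *
go(.4486,.348,.022,83)"
```

```text
time: 7.22
eef_pos: [0.4445, 0.3466, 0.1545]
tcp_rot: [0.436, 0.9, -0.004, -0.002]
contact_force: [-0.2, -0.2, 0.5]
opening: 1.001
finger_force: 0.0
time: 7.63
eef_pos: [0.4468, 0.3453, 0.1567]
tcp_rot: [0.147, 0.989, -0.002, -0.002]
contact_force: [0.1, -1.1, -0.0]
opening: 0.997
finger_force: 0.0
time: 7.97
eef_pos: [0.447, 0.3458, 0.1575]
tcp_rot: [0.064, 0.998, -0.001, -0.001]
contact_force: [0.6, 0.5, -0.2]
opening: 1.002
finger_force: 0.0
shift mm [ -1.6   2.6 135.5] turn -0.3 yang 82.7 q [ 0.48  0.12  1.91 -0.    1.11 -0.96] t 7.97 tilt [-0.003 -0.002 -1.   ]
```

```bash
python3 -m inch '[[0,-0.0016,0.0025,0.04,0],[0,-0.0016,0.0025,0.08,0],[0,-0.0016,0.0025,0.11,0],[0,-0.0016,0.0025,0.135,0],[0,-0.0016,0.0025,0.135,0]]' 40; python3 -m inch '[[0,0,0,0,0],[1,0,0,0,0],[1,0,0,0,0],[1,0,0,0,0],[1,0,0,0,0]]' 40; python3 -m inch '[[1,0,0,0,0],[1,0,0,0,0]]' 40;python3 -c "
from h import *
go(.4486,.348,.022,83)"
```

```text
time: 8.38
eef_pos: [0.4446, 0.3464, 0.0174]
tcp_rot: [0.063, 0.998, -0.004, -0.006]
contact_force: [-1.6, -0.8, -0.7]
opening: 1.003
finger_force: 0.0
time: 8.8
eef_pos: [0.4514, 0.3504, 0.0272]
tcp_rot: [0.062, 0.998, 0.001, 0.002]
contact_force: [0.7, -0.8, 5.0]
opening: 0.644
finger_force: 43.3
time: 8.97
eef_pos: [0.4514, 0.3503, 0.0272]
tcp_rot: [0.062, 0.998, 0.001, 0.002]
contact_force: [0.1, -2.3, 5.9]
opening: 0.644
finger_force: 43.3
shift mm [ 2.5 -2.7  5.2] turn -0.1 yang 82.9 q [ 0.48  0.31  1.96 -0.    0.87 -0.96] t 8.97 tilt [ 0.004  0.002 -1.   ]
```

```bash
python3 -m inch '[[1,0,0,-0.02,0],[1,0,0,-0.05,0],[1,0,0,-0.08,0],[1,0,0,-0.1,0],[1,0,0,-0.1,0]]';python3 -c "
from h import *
go(.586,.096,.13,83)"
```

```text
time: 9.38
eef_pos: [0.4525, 0.3515, 0.1304]
tcp_rot: [0.062, 0.998, 0.003, 0.005]
contact_force: [0.9, -0.0, -2.0]
opening: 0.647
finger_force: 43.7
shift mm [-164.3 -236.8    0.3] turn -0.2 yang 82.8 q [ 0.48  0.16  1.92  0.    1.05 -0.96] t 9.38 tilt [ 0.01   0.006 -1.   ]
```

```bash
python3 -m inch '[[1,-0.017,-0.024,0,0],[1,-0.034,-0.048,0,0],[1,-0.051,-0.072,0,0],[1,-0.068,-0.096,0,0],[1,-0.085,-0.12,0,0]]';python3 -m inch '[[1,-0.017,-0.024,0,0],[1,-0.034,-0.048,0,0],[1,-0.051,-0.072,0,0],[1,-0.068,-0.096,0,0],[1,-0.08,-0.117,0,0]]';python3 -m inch '[[1,0,0,0,0],[1,0,0,0,0],[1,0,0,0,0]]';python3 - <<'E'
from h import *
go(.586,.096,.065,83)
p=shot("wrist"); save(p,"w3.png")
E
```

```text
time: 9.8
eef_pos: [0.518, 0.2186, 0.1224]
tcp_rot: [0.062, 0.998, -0.0, -0.001]
contact_force: [0.4, -0.5, -2.4]
opening: 0.644
finger_force: 43.7
time: 10.22
eef_pos: [0.5835, 0.0921, 0.1225]
tcp_rot: [0.063, 0.998, -0.0, -0.001]
contact_force: [-0.6, 0.4, -2.0]
opening: 0.648
finger_force: 43.7
time: 10.47
eef_pos: [0.5824, 0.0942, 0.1227]
tcp_rot: [0.063, 0.998, 0.0, -0.001]
contact_force: [-0.5, -1.0, -2.2]
opening: 0.643
finger_force: 43.8
shift mm [-3.5  2.2 57.7] turn -0.2 yang 82.8 q [-0.01  0.22  1.87  0.    1.06 -1.46] t 10.47 tilt [-0.003  0.001 -1.   ]
```

View pics/w3.png

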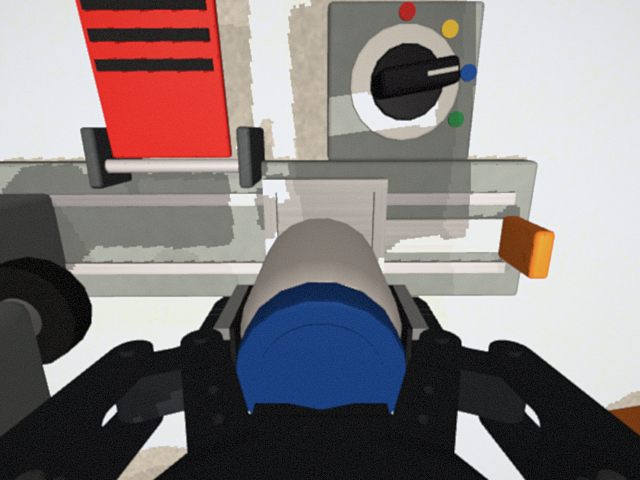

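The picture shows the jar held upright and central, with the lid at about (320,350). The recess lies straight below it at (325,210), and the selector points at blue. I'll lower it now.

```bash
python3 -m inch '[[1,-0.0035,0.002,0.01,0],[1,-0.0035,0.002,0.025,0],[1,-0.0035,0.002,0.04,0],[1,-0.0035,0.002,0.05,0],[1,-0.0035,0.002,0.055,0]]';python3 -m inch '[[1,0,0,0,0],[1,0,0,0,0]]';python3 - <<'E'
from h import *
go(.586,.096,.0565,83)
E
```

```text
time: 10.93
eef_pos: [0.5856, 0.0964, 0.0667]
tcp_rot: [0.062, 0.998, -0.0, -0.002]
contact_force: [-0.1, 0.9, -2.5]
opening: 0.643
finger_force: 43.8
time: 11.1
eef_pos: [0.5873, 0.0958, 0.0692]
tcp_rot: [0.062, 0.998, -0.0, -0.0]
contact_force: [0.6, -0.4, -2.2]
opening: 0.643
finger_force: 43.8
shift mm [ 1.3  0.  12.7] turn -0.1 yang 82.9 q [-0.01  0.3   1.89 -0.    0.96 -1.45] t 11.1 tilt [-0.  0. -1.]
```

```bash
python3 -m inch '[[1,0.001,0,0.004,0],[1,0.001,0,0.008,0],[1,0.001,0,0.011,0],[1,0.001,0,0.012,0],[1,0.001,0,0.012,0]]';python3 -m inch '[[1,0,0,0,0],[1,0,0,0,0]]'
```

```text
time: 11.52
eef_pos: [0.5861, 0.0956, 0.057]
tcp_rot: [0.062, 0.998, -0.0, -0.0]
contact_force: [-0.2, 0.8, -2.3]
opening: 0.647
finger_force: 43.8
time: 11.68
eef_pos: [0.5865, 0.0955, 0.0576]
tcp_rot: [0.062, 0.998, 0.0, 0.0]
contact_force: [0.1, -1.2, -3.0]
opening: 0.645
finger_force: 43.8
```

```bash
python3 -m inch '[[1,0,0,0.001,0],[1,0,0,0.002,0],[1,0,0,0.002,0],[1,0,0,0.002,0]]'
```

```text
time: 12.02
eef_pos: [0.5867, 0.0956, 0.0563]
tcp_rot: [0.062, 0.998, -0.0, 0.0]
contact_force: [-2.7, -0.0, 4.7]
opening: 0.644
finger_force: 44.2
```

```bash
python3 -m inch '[[0.2,0,0,0,0],[0.1,0,0,0,0],[0,0,0,0,0],[0,0,0,0,0],[0,0,0,0,0]]';python3 -m inch '[[0,0,0,-0.02,0],[0,0,0,-0.05,0],[0,0,0,-0.09,0],[0,0,0,-0.13,0],[0,0.03,0,-0.15,0]]';python3 -m inch '[[0,0.04,0,0,0],[0,0.04,0,0,0],[0,0.04,0,0,0]]'
python3 - <<'E'
from h import *
p=shot("wrist");save(p,"w4.png")
v,u=np.mgrid[0:480,0:640]
X=np.stack([(u-p["cx"])/p["fx"],(v-p["cy"])/p["fy"],np.ones(u.shape)],-1)*p["depth"][...,None]
W=X@p["_R"].T+p["_t"]
l=(W[...,2]>.10)&(W[...,2]<.125)&(np.hypot(W[...,0]-.584,W[...,1]-.096)<.05)
print("lid",cv2.minEnclosingCircle((W[l][:,:2]*1000).astype(np.float32)),np.percentile(W[l],[5,50,95],axis=0))
h=(abs(W[...,2]-.07)<.004)&(np.hypot(W[...,0]-.597,W[...,1]-.221)<.03)
print("handle",cv2.minAreaRect((W[h][:,:2]*1000).astype(np.float32)),W[h].mean(0))
go(.5975,.2205,.12,83)
E
```

```text
time: 12.43
eef_pos: [0.5864, 0.0956, 0.0552]
tcp_rot: [0.062, 0.998, -0.0, 0.0]
contact_force: [-0.2, 0.6, -0.6]
opening: 0.999
finger_force: 0.0
time: 12.85
eef_pos: [0.5619, 0.0985, 0.2119]
tcp_rot: [0.063, 0.998, 0.0, 0.006]
contact_force: [-0.2, 0.9, 2.2]
opening: 1.004
finger_force: 0.0
time: 13.1
eef_pos: [0.5147, 0.1047, 0.2047]
tcp_rot: [0.062, 0.998, -0.0, -0.0]
contact_force: [-0.4, 0.2, 0.3]
opening: 0.999
finger_force: 0.0
lid ((584.0018920898438, 95.32418823242188), 25.072412490844727) [[0.561 0.076 0.105]
 [0.58  0.096 0.112]
 [0.603 0.116 0.113]]
handle ((596.3128662109375, 220.1824951171875), (11.802648544311523, 26.668094635009766), 83.19229125976562) [0.594 0.22  0.069]
shift mm [-66.1 125.3  85.3] turn -0.1 yang 82.9 q [ 0.01 -0.02  1.96 -0.    1.2  -1.44] t 13.15 tilt [ 0.001 -0.    -1.   ]
```

View pics/w4.png

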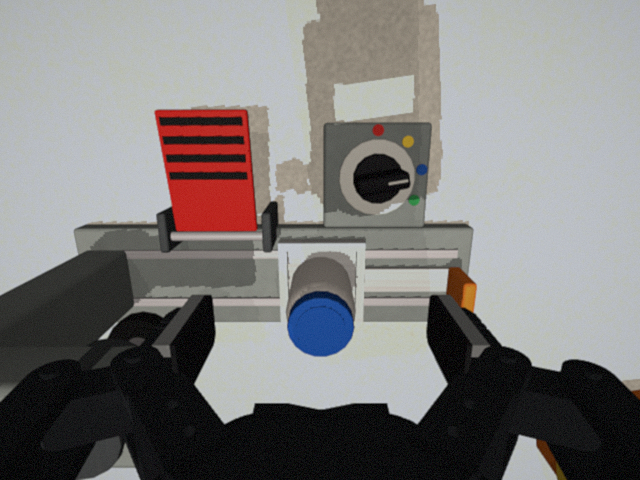

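The lid top is at 0.112 m, so the jar is seated and centred. The knob, though, now appears to point past blue, at about (405,182). I'll measure it.

```bash
python3 d.py | grep -v lid
```

```text
934 z [0.061 0.063 0.065] c [0.492 0.157]
rect ((492.2021179199219, 157.33132934570312), (14.275755882263184, 42.125301361083984), 2.463054895401001)
bar ang 92.70992679545017
handle ((597.3402709960938, 219.86416625976562), (12.054368019104004, 28.752872467041016), 85.10931396484375) [0.595 0.22  0.069]
base ((567.1683959960938, 55.33329772949219), (154.21234130859375, 377.8898010253906), 0.022672059014439583)
shift mm [34.2 52.9 55.4] turn 22.8 yang 82.8 q [ 0.01 -0.02  1.96 -0.    1.2  -1.44] t 13.2 tilt [ 0.001 -0.    -1.   ]
  return _methods._mean(a, axis=axis, dtype=dtype,
  ret = um.true_divide(
```

```bash
python3 -c "
import cv2;i=cv2.imread('pics/w4.png');cv2.imwrite('pics/w4c.png',cv2.resize(i[110:240,310:450],None,fx=4,fy=4))"
```

```text
(no output)
```

View pics/w4c.png

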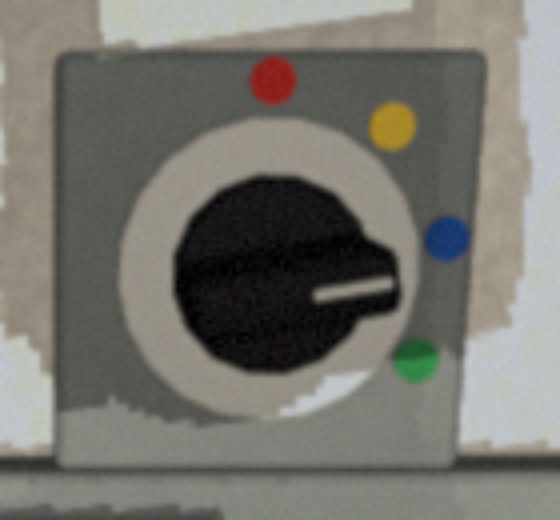

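The crop confirms that was only parallax; the line still points at blue. Next I'll pinch the carriage grip.

```bash
python3 -m inch '[[0.3,-0.012,0.04,0,0],[0.5,-0.03,0.075,0.01,0],[0.5,-0.05,0.105,0.03,0],[0.5,-0.066,0.125,0.06,0],[0.5,-0.066,0.125,0.085,0]]';python3 -m inch '[[0.5,0,0,0,0],[0.5,0,0,0,0],[0.5,0,0,0,0]]'; python3 -c "
from h import *
go(.5977,.2205,.042,83)"
```

```text
time: 13.62
eef_pos: [0.6021, 0.2232, 0.1189]
tcp_rot: [0.061, 0.998, 0.001, 0.002]
contact_force: [-0.2, -0.6, -1.5]
opening: 0.5
finger_force: 0.0
time: 13.87
eef_pos: [0.599, 0.2198, 0.1213]
tcp_rot: [0.063, 0.998, 0.0, 0.001]
contact_force: [-0.3, -0.3, 0.3]
opening: 0.502
finger_force: 0.0
shift mm [ 1.5  0.5 79.3] turn -0.2 yang 82.8 q [ 0.19  0.31  1.76 -0.    1.07 -1.25] t 13.87 tilt [ 0.001  0.    -1.   ]
```

```bash
python3 -m inch '[[0.5,0.0015,0,0.03,0],[0.5,0.0015,0,0.055,0],[0.5,0.0015,0,0.072,0],[0.5,0.0015,0,0.079,0],[0.5,0.0015,0,0.079,0]]';python3 -m inch '[[0.5,0,0,0,0],[1,0,0,0,0],[1,0,0,0,0],[1,0,0,0,0],[1,0,0,0,0]]' 50; python3 -c "
from h import *
go(.5977-.13*.1205,.2205-.13*.9927,.042,83)"
```

```text
time: 14.28
eef_pos: [0.5964, 0.2197, 0.0415]
tcp_rot: [0.063, 0.998, -0.0, -0.0]
contact_force: [-0.4, 1.2, -0.3]
opening: 0.498
finger_force: 0.0
time: 14.7
eef_pos: [0.5978, 0.2206, 0.0435]
tcp_rot: [0.062, 0.998, 0.0, 0.002]
contact_force: [-1.1, 0.8, 6.5]
opening: 0.128
finger_force: 49.6
shift mm [  -0.4 -130.1    1.4] turn -0.1 yang 82.9 q [ 0.19  0.41  1.79 -0.    0.94 -1.25] t 14.7 tilt [ 0.003  0.    -1.   ]
```

```bash
python3 -m inch '[[1,0,-0.007,0,0],[1,0,-0.018,0,0],[1,0,-0.03,0,0],[1,0,-0.042,0,0],[1,0,-0.054,0,0]]';python3 -m inch '[[1,0,-0.012,0,0],[1,0,-0.024,0,0],[1,0,-0.035,0,0],[1,0,-0.043,0,0],[1,0,-0.048,0,0]]'; python3 -m inch '[[1,0,-0.003,0,0],[1,0,-0.006,0,0],[1,0,-0.009,0,0]]'; python3 -c "
from h import *
go(.5977-.13*.1205,.2205-.13*.9927,.042,83)"
```

```text
time: 15.12
eef_pos: [0.5913, 0.1669, 0.0435]
tcp_rot: [0.062, 0.998, 0.001, 0.002]
contact_force: [-0.2, 2.2, 7.1]
opening: 0.127
finger_force: 49.8
time: 15.53
eef_pos: [0.5853, 0.1185, 0.0435]
tcp_rot: [0.063, 0.998, 0.0, 0.002]
contact_force: [0.5, 3.1, 6.3]
opening: 0.131
finger_force: 49.9
time: 15.78
eef_pos: [0.5843, 0.1102, 0.0435]
tcp_rot: [0.062, 0.998, 0.001, 0.002]
contact_force: [1.0, 1.8, 6.8]
opening: 0.129
finger_force: 49.9
shift mm [ -0.1 -18.9   1.5] turn -0.2 yang 82.8 q [ 0.02  0.33  1.9   0.    0.91 -1.43] t 15.78 tilt [ 0.004  0.001 -1.   ]
```

```bash
for i in 1; do python3 -m inch '[[1,0,-0.003,0,0],[1,0,-0.005,0,0]]'; done; python3 -m inch '[[1,0,-0.002,0,0],[1,0,-0.004,0,0]]';python3 -m inch '[[1,0,-0.002,0,0],[1,0,-0.003,0,0]]';python3 -m inch '[[1,0,-0.002,0,0],[1,0,-0.003,0,0]]'
```

```text
time: 15.95
eef_pos: [0.5837, 0.1052, 0.0435]
tcp_rot: [0.062, 0.998, 0.0, 0.002]
contact_force: [-0.5, 2.7, 6.9]
opening: 0.13
finger_force: 49.9
time: 16.12
eef_pos: [0.5832, 0.1014, 0.0435]
tcp_rot: [0.062, 0.998, 0.0, 0.002]
contact_force: [0.6, 1.3, 7.1]
opening: 0.128
finger_force: 49.9
time: 16.28
eef_pos: [0.5833, 0.1012, 0.0436]
tcp_rot: [0.063, 0.998, 0.004, 0.003]
contact_force: [3.2, 16.2, 4.8]
opening: 0.131
finger_force: 49.8
time: 16.45
eef_pos: [0.5832, 0.1012, 0.0437]
tcp_rot: [0.064, 0.998, 0.006, 0.004]
contact_force: [5.1, 25.8, 3.7]
opening: 0.136
finger_force: 50.2
```

```bash
python3 -m inch '[[1,0,0.003,0,0],[1,0,0.005,0,0],[0.7,0,0.005,0,0],[0.5,0,0.005,0,0],[0.5,0,0.005,0,0]]';python3 -m inch '[[0.5,0,0,-0.03,0],[0.5,0,0,-0.07,0],[0.5,0.01,0,-0.11,0],[0.7,0.04,0,-0.14,0],[1,0.08,0,-0.14,0]]';python3 -m inch '[[1,0,0,0,0],[1,0,0,0,0]]'
python3 - <<'E'
from h import *
p=shot("wrist");save(p,"w5.png")
v,u=np.mgrid[0:480,0:640]
X=np.stack([(u-p["cx"])/p["fx"],(v-p["cy"])/p["fy"],np.ones(u.shape)],-1)*p["depth"][...,None]
W=X@p["_R"].T+p["_t"]
h=(abs(W[...,2]-.07)<.004)&(np.hypot(W[...,0]-.583,W[...,1]-.101)<.03)
if h.any(): print("handle",cv2.minAreaRect((W[h][:,:2]*1000).astype(np.float32)))
for q in("pedal_pad","under_ram","nest"):
    for k in ctrl.tip_of(q,p)[:1]: print(q,np.round(k["at"]),k["score"],dep(p,k["at"]),atz(p,k["at"],.029))
go(.444,.0225,.09,83)
E
```

```text
time: 16.87
eef_pos: [0.5806, 0.0999, 0.0406]
tcp_rot: [0.063, 0.998, -0.0, -0.001]
contact_force: [0.7, 1.0, -0.1]
opening: 0.496
finger_force: 0.0
time: 17.28
eef_pos: [0.507, 0.1094, 0.1892]
tcp_rot: [0.063, 0.998, 0.001, 0.007]
contact_force: [0.7, -0.1, 0.7]
opening: 0.23
finger_force: 0.0
time: 17.45
eef_pos: [0.4994, 0.1102, 0.1802]
tcp_rot: [0.062, 0.998, -0.0, -0.001]
contact_force: [0.8, -0.4, -0.3]
opening: -0.002
finger_force: 0.0
pedal_pad [189. 167.] 0.82 [0.443 0.022 0.061] [0.445 0.01  0.029]
shift mm [ 47.4 -94.   91.1] turn -0.2 yang 82.8 q [ 0.02 -0.02  2.01 -0.    1.15 -1.43] t 17.65 tilt [-0. -0. -1.]
```

View pics/w5.png

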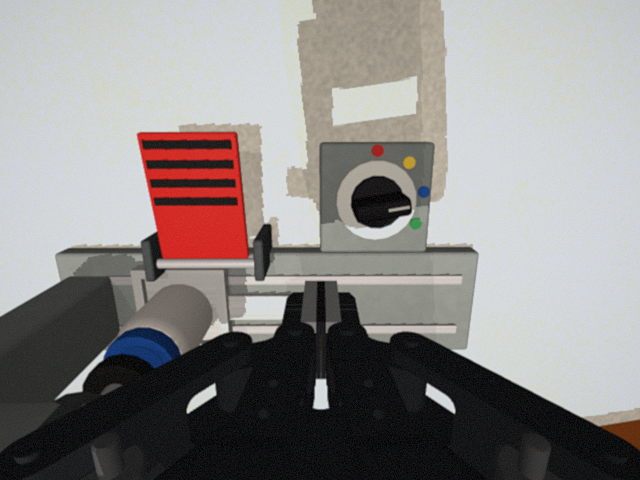

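The jar stands under the ram at (140,340), with the lid still proud below the foot. The pedal tread is at (189,167) and the selector is still at blue. I'll move over the pedal.

```bash
python3 -m inch '[[1,0.018,-0.035,0.01,0],[1,0.034,-0.068,0.03,0],[1,0.0475,-0.094,0.06,0],[1,0.0475,-0.094,0.09,0],[1,0.0475,-0.094,0.09,0]]';python3 -m inch '[[1,0,0,0,0],[1,0,0,0,0],[1,0,0,0,0]]'; python3 -c "
from h import *
go(.444,.0225,.064,83)"
```

```text
time: 18.07
eef_pos: [0.4387, 0.0222, 0.0855]
tcp_rot: [0.064, 0.998, 0.001, -0.006]
contact_force: [-1.5, -0.3, -0.8]
opening: -0.001
finger_force: 0.0
time: 18.32
eef_pos: [0.4455, 0.0229, 0.0935]
tcp_rot: [0.062, 0.998, -0.0, 0.002]
contact_force: [0.1, -0.2, 0.3]
opening: -0.005
finger_force: 0.0
shift mm [ 1.6 -0.6 29.5] turn -0.1 yang 82.9 q [-0.18 -0.06  2.23  0.    0.97 -1.62] t 18.32 tilt [ 0.004 -0.001 -1.   ]
```

```bash
python3 -m inch '[[1,0.001,0,0.02,0],[1,0.001,0,0.03,0],[1,0.001,0,0.036,0],[1,0.001,0,0.042,0],[1,0.001,0,0.047,0]]';python3 -m inch '[[1,0,0,0.003,0],[1,0,0,0.006,0],[1,0,0,0.008,0],[1,0,0,0.009,0]]';python3 -m inch '[[1,0,0,0.001,0],[1,0,0,0.002,0],[1,0,0,0.002,0]]'
```

```text
time: 18.73
eef_pos: [0.4421, 0.0234, 0.0446]
tcp_rot: [0.062, 0.998, 0.0, -0.001]
contact_force: [-4.3, 1.8, 7.7]
opening: 0.003
finger_force: 3.7
time: 19.07
eef_pos: [0.4425, 0.0234, 0.0369]
tcp_rot: [0.062, 0.998, 0.0, -0.001]
contact_force: [-6.9, 2.2, 14.5]
opening: 0.005
finger_force: 7.7
time: 19.32
eef_pos: [0.4427, 0.0234, 0.0366]
tcp_rot: [0.062, 0.998, 0.0, -0.001]
contact_force: [-11.6, 2.1, 23.6]
opening: 0.001
finger_force: 12.9
```

```bash
python3 -m inch '[[1,0,0,0.001,0],[1,0,0,0.001,0],[1,0,0,0.001,0]]'; python3 -m inch '[[1,0,0,-0.008,0],[1,0,0,-0.016,0],[1,0,0,-0.024,0],[1,0,0,-0.032,0],[1,0,0,-0.045,0]]';python3 -m inch '[[1,0,0,-0.04,0],[1,0,0,-0.08,0],[1,0,0.04,-0.1,0],[1,0,0.08,-0.1,0],[1,0,0.08,-0.1,0]]';python3 -m inch '[[1,0,0,0,0],[1,0,0,0,0]]'
python3 - <<'E'
from h import *
S={n:shot(n) for n in("scene","wrist")}
save(S["wrist"],"w6.png"); p=S["scene"]
cv2.imwrite("pics/s6.png",cv2.resize(p["pixels"][170:330,220:420,::-1],None,fx=4,fy=3.75))
p=S["wrist"]
k=ctrl.tip_of("pedal_pad",p); print(k[:1],k and dep(p,k[0]["at"]))
E
python3 d.py 2>/dev/null|grep bar
```

```text
time: 19.57
eef_pos: [0.4427, 0.0234, 0.0364]
tcp_rot: [0.062, 0.998, 0.0, -0.002]
contact_force: [-14.7, 3.0, 29.8]
opening: 0.003
finger_force: 16.4
time: 19.98
eef_pos: [0.4417, 0.023, 0.0772]
tcp_rot: [0.062, 0.998, -0.0, -0.001]
contact_force: [-0.4, 1.0, -0.7]
opening: -0.002
finger_force: 0.0
time: 20.4
eef_pos: [0.4538, 0.1069, 0.1803]
tcp_rot: [0.06, 0.998, 0.001, 0.003]
contact_force: [-0.6, 1.1, -0.8]
opening: -0.0
finger_force: 0.0
time: 20.57
eef_pos: [0.4517, 0.1023, 0.1768]
tcp_rot: [0.062, 0.998, -0.0, -0.0]
contact_force: [0.6, -0.6, 0.9]
opening: -0.001
finger_force: 0.0
[{'at': [214.2, 230.6], 'score': 0.91}] [0.444 0.022 0.061]
bar ang 92.96148061876995
```

View pics/s6.png

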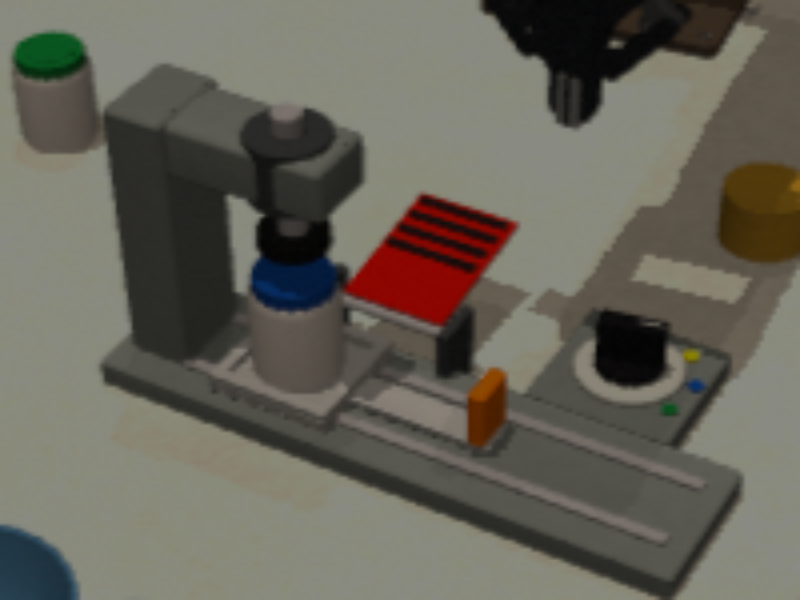

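View pics/w6.png

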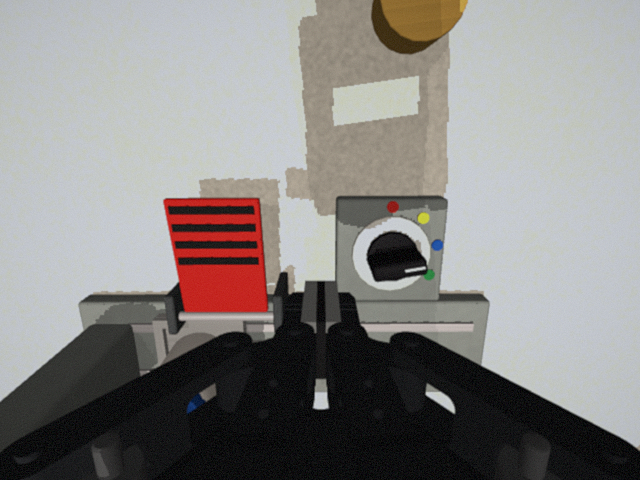

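The scene crop shows the jar under the raised ram with its lid on, and the pedal is back up. I'll check the lid height by depth before handing in.

Run:
```python
from h import *
for n in("scene","side"):
    p=shot(n); im=p["pixels"].astype(int); v,u=np.mgrid[0:480,0:640]
    W=(np.stack([(u-p["cx"])/p["fx"],(v-p["cy"])/p["fy"],np.ones(u.shape)],-1)*p["depth"][...,None])@p["_R"].T+p["_t"]
    m=(np.hypot(W[...,0]-.569,W[...,1]+.023)<.03)&(im[...,2]>im[...,0]+40)&(W[...,2]>.07)
    if m.any(): print(n,m.sum(),np.percentile(W[m][:,2],[2,10,50,90,98]))
```

```text
scene 213 [0.098 0.102 0.106 0.108 0.109]
side 57 [0.103 0.104 0.106 0.107 0.108]
```

```bash
python3 -c "
from plant import ctrl
print(ctrl.sign_off())"
```

```text
the job is handed in; nothing more can be done
None
```

The job is handed in, with no verdict shown: the lid is pushed home (top measured at about 0.1065 m, down from 0.112 m), the jar is under the ram with the carriage at its stop, the pedal is back up, and the selector is at blue.

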